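# Put the socket set away on the tool trolley

## Task

Put the socket set away: stand each of the three loose sockets upright in the round cup of its own size (smallest in smallest, middle in middle, largest in largest). Lay the ratchet handle lengthwise along the sloping tool rest, near the middle, flat on the slope with its square drive on the upper side and its long side against the ledge at the bottom.

Things in the scene. Friction and masses are not known exactly. Their poses are not given: they have to be found in the camera images.
- socket_s: The smallest of three bright steel drive sockets: a plain round cylinder 26 mm in diameter, 62 mm tall, standing upright, a dark hexagon on its top face. The three differ only in diameter (26, 35, 45 mm). Origin: centre of the underside, z up. Between 0.08 and 0.5 kg.
- socket_m: The middle of three bright steel drive sockets: a plain round cylinder 35 mm in diameter, 62 mm tall, standing upright, a dark hexagon on its top face. The three differ only in diameter (26, 35, 45 mm). Origin: centre of the underside, z up. Between 0.08 and 0.5 kg.
- socket_l: The largest of three bright steel drive sockets: a plain round cylinder 45 mm in diameter, 62 mm tall, standing upright, a dark hexagon on its top face. The three differ only in diameter (26, 35, 45 mm). Origin: centre of the underside, z up. Between 0.08 and 0.5 kg.
- cup_s: The smallest of three round open aluminium cups, fixed to the top: inner diameter 44 mm, wall 4 mm, rim 16 mm above the table, inner floor 4 mm above the table. The three cups differ in diameter (inner 44, 54, 64 mm). Origin: centre of the underside, on the table, z up.
- cup_m: The middle of three round open aluminium cups, fixed to the top: inner diameter 54 mm, wall 4 mm, rim 16 mm above the table, inner floor 4 mm above the table. The three cups differ in diameter (inner 44, 54, 64 mm). Origin: centre of the underside, on the table, z up.
- cup_l: The largest of three round open aluminium cups, fixed to the top: inner diameter 64 mm, wall 4 mm, rim 16 mm above the table, inner floor 4 mm above the table. The three cups differ in diameter (inner 44, 54, 64 mm). Origin: centre of the underside, on the table, z up.
- ratchet: Ratchet handle, 191 mm long, lying flat. Origin on the underside, near the centre of mass (within 15 mm): grip here. x along it, z up. Black grip, a bar 20 mm wide (y), 22 thick (z), from x -100 to +20 mm; then a 14 mm wide steel neck; round steel head, diameter 32, 22 thick, at x +75; on its top a 12.7 mm square drive, 12 high. 0.3 to 0.52 kg.
- rest: Fixed sloping tool rest, a grey plate 230 mm long (y). Origin: on the table under its middle, z up. Its face rises towards +x at 0.436 rad (25 deg). Along the low (-x) edge an aluminium ledge, 8 mm thick, stands 7 mm above the face, square to it; face and ledge meet on the line x -47, z 22 mm; the face runs 107 mm up from there. Friction may hold a thing short of the ledge.
There are look-alikes about, which are no part of the job. What is shaped like the ratchet but pink is not meant. What is shaped like the socket_l but orange is not meant.

How it is judged:
At the end, for the whole second after the job is handed in: Each socket upright on the floor of its own cup, within 13 mm of centre; the ratchet flat on the slope (0.13 rad), drive up, along the ledge within 0.2 rad, its origin 4 to 27 mm up the slope from the ledge and within 40 mm of the middle; all at rest (horizontal distance between socket_s and cup_s below 0.013 m and z of socket_s in the frame of cup_s between -0.002 and 0.01 m and angle between each of socket_s, socket_m, socket_l's own z axis and vertical below 0.1 rad and linear speed of each of socket_s, socket_m, socket_l, ratchet below 0.02 m/s and horizontal distance between socket_m and cup_m below 0.013 m and z of socket_m in the frame of cup_m between -0.002 and 0.01 m and horizontal distance between socket_l and cup_l below 0.013 m and z of socket_l in the frame of cup_l between -0.002 and 0.01 m and x of ratchet in the frame of rest between -0.0433742 and -0.0225259 m and z of ratchet in the frame of rest between 0.0176893 and 0.0374026 m and y of ratchet in the frame of rest between -0.04 and 0.04 m and angle between ratchet's own z axis and vertical between 0.306 and 0.566 rad and angle between the x axis of ratchet and the y axis of rest, either way round below 0.2 rad); the robot touches nothing.
It also fails if it takes over 99 s, if anything falls off the work surface, if the arm or the gripper's body presses on something with over 40 N, if the wrist force passes 120 N, or if a joint passes its speed limit or range.

## Robot

A 6-joint arm with a two-finger parallel gripper is mounted at the origin on the work surface. World frame = base frame: x ahead of the robot, y to its left, z up, the work surface at z = 0. Lengths are in m, angles in rad, forces in N, time in s.
With the tool pointing down it reaches from about 0.375 to 0.9 m from the base axis. Payload 3.1 kg.
Tool frame: the origin (TCP) lies at the centre of the arm's flange, where the gripper is bolted on; the fingertips stand robot.tip_extent ahead of it and the grasp point (between the pads) lies 164 mm ahead of it (robot.tip_extent is the distance from the TCP to the fingertips, in m); z points along the fingers, y is the line along which they close (so a half turn about z gives the same grasp; the last joint's range is limited). The gripper opens to 87 mm and grips with 3 to 60 N. Pads are 19 mm wide; open, the fingers measure 117 mm over their backs; the gripper's body (75 mm by 190 mm) begins 51 mm behind the grasp point.
Start: joints at [-1.512, 0.527, 1.433, -0, 1.181, -0.178], TCP at [0.147, -0.608, 0.405] pointing down, gripper open.
Joint ranges: [-3.08, 3.08], [-0.75, 2.2], [0.22, 2.44], [-1.43, 4.57], [0, 2.65], [-2.85, 2.85]. Speed limits (rad/s): [2.79, 2.79, 3.14, 3.14, 3.14, 3.14].

## Interface

Orientations are given as a unit quaternion [x, y, z, w].
In Python, from rig import get_obs, camera, hand_in, cut_out, robot gives the robot as it stands.
- The arm moves only by the tool step_arm, never from a script. Its argument "rows" is a list of rows, each a list of 6 numbers: the shift along the world's x, y, z in m, then the turn, a rotation vector about the world's x, y, z in degrees. A call has 1 to 12 rows; each row shifts and turns the commanded pose from where the row before left it; what a row does not reach is not made up. A row lasts 1/8 s, in which the tool goes at most 62.5 mm and 10.7 degrees, less where a joint would pass 70% of its speed; a pose out of reach is approached as far as the arm can. A call is refused whole if a number of a shift passes 0.0625 or a number of a turn 10.7, either way. A call with a gripper value outside its range is refused whole. "jaw" is the finger opening in m, from 0 to 0.087, set as the call begins (left out, the last holds). The fingers move at their own pace and stop on an object; "squeeze" is the grip in N (left out, the last holds). Time passes only in rows, so rows that do not move let the fingers close. It gives the time, the measured TCP pose, the force, the opening and the grip force at its end, in the units of the state.
- get_obs(): the state, without advancing time (a new reading comes with each control period).
- camera(name): name is "side" or "top" or "wrist"; returns a dict with "pixels" (400x640x3 uint8, blue, green, red), "depth" (400x640 float32, m along the optical axis (not along the pixel's ray), 0 where there is no reading), "fov_y" (degrees; the focal length in pixels is half the picture's height over the tangent of half this angle, whatever the lens; pixels are square), "cx", "cy" (the principal point, pixels), "extrinsics" (4x4, takes a point from camera to world coordinates); the wrist camera has in their place "mount" (4x4, takes a point from camera to tool coordinates, whose origin is the TCP and whose axes are the flange's). Camera axes: x right, y up, looking along -z (the intrinsics and any distortion apply to the point x, -y, -z); pixel columns grow to the right and rows downward; lengths in m; the calibration is good to about 2 mm. A picture is of the moment at which its call begins: read the wrist's pose just before it.
- hand_in(): hands the job in; it is judged then, once.
Trained networks look in the newest picture that a camera, given by its name, has taken for a name from the list of things; names that differ only in an ending like _2 or _b are one class to them, and where a whole thing is asked for, a point or a joint stands for the part that bears it (a point fixed in the world has none). Each returns a list of dicts, best first, with "confidence" (0 to 1); they miss things now and then, are a little off and sometimes report something else, mostly with a low value. They report only what shows in the picture. A call takes as long as a camera call. They do not tell look-alikes from the thing itself.
- cut_out(label, camera): "region" (400x640 bool, what is visible of it) and "extent" ([centre column, centre row, width, height] in pixels, round what is visible of it).
The state is a dict: "time": time; "q": joint angles; "joint_velocities": joint speeds; "joint_torque": joint torques, N m; "position": TCP position; "tool_rot": TCP orientation; "ft_force": force on the tool from outside, world axes, zero at the start; "moment": the same for the moment, N m; "grip_width": finger opening in m; "grip_force": force on a finger pad.
Only numpy, scipy, OpenCV 4.12 (cv2) and the standard library are available. Lean on these libraries where they do the work, as an engineer would, in place of code of your own. Each camera call takes 0.05 s, during which the arm holds its last target. There are 200 camera calls.

## Working session

There is one attempt and no reset: what is moved stays moved. The work goes in short steps, Python scripts to look and compute and a tool call to move; the robot and the scene stay as the last step left them, time stands still between calls to the robot, and variables do not carry over. Pictures are saved under pics/ and viewed, at most 14 in all, crops included, and the job is handed in when it is done.

Besides the shell and the picture viewer there is one more tool, called after "Emit:" as a command line: name --pt "numbers of a row" for each row, then --argument value for the rest. step_arm: Moves the arm, as the interface text tells. Its arguments: {"type":"object","properties":{"rows":{"type":"array"},"jaw":{"type":"number"},"squeeze":{"type":"number"}},"required":["rows"]}

```bash
ls; mkdir -p pics; cat > h.py <<'E'
import numpy as np, cv2
from rig import get_obs, camera, hand_in, cut_out, robot
from scipy.spatial.transform import Rotation as R
def cam(name):
    o=get_obs(); c=camera(name)
    if 'extrinsics' in c: E=np.array(c['extrinsics'])
    else:
        T=np.eye(4);T[:3,:3]=R.from_quat(o['tool_rot']).as_matrix();T[:3,3]=o['position'];E=T@np.array(c['mount'])
    h,w=c['depth'].shape;f=h/2/np.tan(np.radians(c['fov_y'])/2)
    v,u=np.mgrid[:h,:w];d=c['depth']
    P=np.stack([(u-c['cx'])/f*d,-(v-c['cy'])/f*d,-d],-1)@E[:3,:3].T+E[:3,3]
    P[d==0]=np.nan
    return c,P
E
python3 - <<'E'
from h import *
print(robot.tip_extent, get_obs()['time'])
for n in ['top','side']:
    c,P=cam(n); cv2.imwrite(f'pics/{n}0.png',c['pixels']); print(n,[k for k in c if k not in('pixels','depth')],c['fov_y'],c['cx'],c['cy'],np.round(c['extrinsics'],3).tolist())
    for l in ['socket_s','socket_m','socket_l','cup_s','cup_m','cup_l','ratchet','rest']:
        for r in cut_out(l,n):
            p=P[r['region']]; p=p[~np.isnan(p[:,0])]
            print(l,round(r['confidence'],2),np.round(r['extent']),np.round(np.median(p,0),3),np.round(p.max(0),3),np.round(p.min(0),3))
E
```

```text
pics
0.1822 0.0
top ['fov_y', 'cx', 'cy', 'extrinsics'] 47.083174246606006 322.22488591040235 202.81725086249332 [[-0.023, 0.98, -0.196, 0.161], [-1.0, -0.025, -0.004, -0.004], [-0.008, 0.196, 0.981, 1.389], [0.0, 0.0, 0.0, 1.0]]
socket_s 0.65 [197. 217.  17.  13.] [0.396 0.369 0.059] [0.412 0.388 0.069] [0.383 0.358 0.015]
socket_s 0.64 [386. 209.  13.  12.] [ 0.406 -0.19   0.059] [ 0.418 -0.18   0.066] [ 0.396 -0.209  0.002]
socket_s 0.49 [441. 202.  20.  16.] [ 0.421 -0.346  0.06 ] [ 0.462 -0.328  0.069] [ 0.403 -0.382 -0.005]
socket_m 0.65 [197. 217.  17.  13.] [0.396 0.369 0.059] [0.412 0.388 0.069] [0.383 0.358 0.015]
socket_m 0.64 [386. 209.  13.  12.] [ 0.406 -0.19   0.059] [ 0.418 -0.18   0.066] [ 0.396 -0.209  0.002]
socket_m 0.49 [441. 202.  20.  16.] [ 0.421 -0.346  0.06 ] [ 0.462 -0.328  0.069] [ 0.403 -0.382 -0.005]
socket_l 0.65 [197. 217.  17.  13.] [0.396 0.369 0.059] [0.412 0.388 0.069] [0.383 0.358 0.015]
socket_l 0.64 [386. 209.  13.  12.] [ 0.406 -0.19   0.059] [ 0.418 -0.18   0.066] [ 0.396 -0.209  0.002]
socket_l 0.49 [441. 202.  20.  16.] [ 0.421 -0.346  0.06 
[... 3249 characters left out ...]
92 -0.003]
cup_m 0.58 [300. 141.  20.  16.] [ 0.572 -0.335  0.003] [ 0.607 -0.292  0.015] [ 0.537 -0.396 -0.006]
cup_l 0.77 [323. 253.  23.  21.] [0.423 0.178 0.004] [0.449 0.206 0.017] [ 0.398  0.155 -0.004]
cup_l 0.72 [239. 294.  28.  29.] [0.593 0.321 0.003] [0.622 0.354 0.017] [ 0.561  0.292 -0.003]
cup_l 0.58 [300. 141.  20.  16.] [ 0.572 -0.335  0.003] [ 0.607 -0.292  0.015] [ 0.537 -0.396 -0.006]
ratchet 0.89 [330. 198.  18.  46.] [ 0.432 -0.009  0.018] [0.451 0.064 0.034] [ 0.416 -0.124 -0.006]
ratchet 0.55 [425. 352.  19.  96.] [0.207 0.413 0.019] [0.224 0.494 0.034] [ 0.192  0.308 -0.001]
rest 0.91 [250. 203.  61.  74.] [0.64  0.072 0.038] [0.728 0.162 0.067] [ 0.58  -0.107 -0.005]
```

View pics/top0.png

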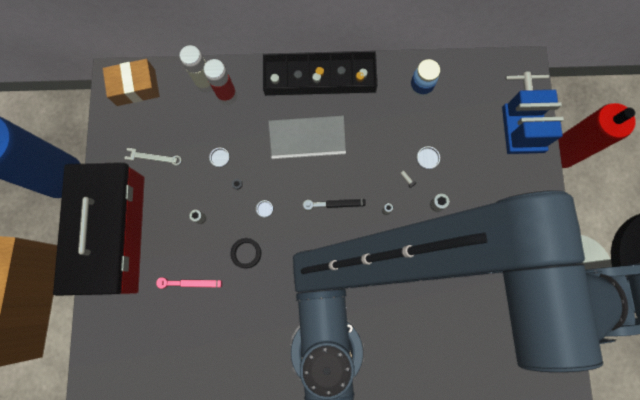

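View pics/side0.png

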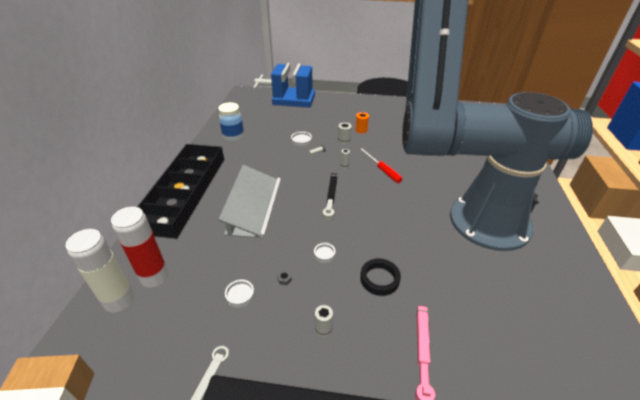

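Candidates, in top/side pixels:
- **socket_l:** steel at side (346,134), top (441,202). The orange one at side (361,124) is not meant.
- **socket_s:** steel at top (388,209).
- **socket_m:** steel at top (197,217).
- **ratchet:** black at top (334,205). The pink one at top (188,283) and the wrench at (152,156) are not meant.
- **Cups:** s at top (265,209), m at (221,160), l at (428,157).

```bash
cat >> h.py <<'E'
def reg(label,name,col=None,row=None):
    rs=cut_out(label,name)
    if col is not None: rs=[r for r in rs if abs(r['extent'][0]-col)<12 and abs(r['extent'][1]-row)<12]
    return rs[0]['region']&True if rs else None
def circ(p):
    A=np.c_[2*p,np.ones(len(p))]; s=np.linalg.lstsq(A,(p**2).sum(1),rcond=None)[0]
    return s[:2],np.sqrt(s[2]+s[:2]@s[:2])
def mer(p):
    (c,r)=cv2.minEnclosingCircle(p[:,:2].astype(np.float32)); return np.array(c),r
E
python3 - <<'E'
from h import *
np.set_printoptions(precision=4,suppress=True)
q={'top':{'socket_s':(386,209),'socket_m':(197,217),'socket_l':(441,202),'cup_s':(265,209),'cup_m':(221,160),'cup_l':(428,157),'ratchet':(334,205),'rest':(308,138)},
'side':{'socket_s':(347,159),'socket_m':(324,321),'socket_l':(346,134),'cup_s':(323,253),'cup_m':(239,294),'cup_l':(300,141),'ratchet':(330,198),'rest':(250,203)}}
for n in q:
    c,P=cam(n)
    for l,(u,v) in q[n].items():
        m=reg(l,n,u,v)
        if m is None: print(n,l,'none');continue
        col=np.median(c['pixels'][m],0)
        p=P[m];p=p[~np.isnan(p[:,0])]
        if 'socket' in l: t=p[abs(p[:,2]-.062)<.008]; print(n,l,*mer(t),t[:,:2].mean(0),np.median(t[:,2]),col)
        elif 'cup' in l:
            t=p[(p[:,2]>.010)]; print(n,l,mer(p),(p.max(0)+p.min(0))[:2]/2,'rim',circ(t[:,:2]))
        elif l=='ratchet':
            t=p[p[:,2]>.012]; r=cv2.minAreaRect((t[:,:2]*1000).astype(np.float32)); g=c['pixels'].max(2)[m]; print(n,l,r); 
            g=c['pixels'].max(2)[m&(P[...,2]>.012)]; b=t[g<70]; print(' grip',cv2.minAreaRect((b[:,:2]*1000).astype(np.float32)) if len(b)>3 else 0)
        else:
            t=p[p[:,2]>.028]; 
            for _ in range(4):
                A=np.c_[t[:,:2],np.ones(len(t))]; s=np.linalg.lstsq(A,t[:,2],rcond=None)[0]; t=t[abs(A@s-t[:,2])<.006]
            print(n,l,'slope',np.degrees(np.arctan(np.hypot(*s[:2]))),'yaw',np.degrees(np.arctan2(s[1],s[0])),s); print(cv2.minAreaRect((t[:,:2]*1000).astype(np.float32)))
E
```

```text
top socket_s none
top socket_m [0.4003 0.3742] 0.017940105870366096 [0.3997 0.374 ] 0.06164525490990547 [80. 83. 82.]
top socket_l [ 0.4255 -0.3501] 0.02291269227862358 [ 0.4251 -0.35  ] 0.061930491711517766 [114. 117. 113.]
top cup_s (array([0.4241, 0.177 ]), 0.02565624564886093) [0.4245 0.1772] rim (array([0.4239, 0.1773]), np.float64(0.023374679831419644))
top cup_m (array([0.5914, 0.3189]), 0.031130781397223473) [0.5908 0.3182] rim (array([0.5911, 0.3185]), np.float64(0.028326751483041514))
top cup_l none
top ratchet none
top rest slope 23.789031820250674 yaw 2.4445637377699985 [ 0.4404  0.0188 -0.2395]
((643.29833984375, 42.63316345214844), (100.91302490234375, 229.97573852539062), 1.810164213180542)
side socket_s [ 0.409  -0.1893] 0.013063942082226276 [ 0.4076 -0.1872] 0.05867632908876613 [112. 118. 120.]
side socket_m [0.4001 0.3775] 0.017892681062221527 [0.3998 0.3795] 0.059726272587846685 [113. 121. 122.]
side socket_l [ 0.4248 -0.3453] 0.024186445400118828 [ 0.4251 -0.3445] 0.0587787016747916 [111. 119. 120.]
side cup_s (array([0.4233, 0.181 ]), 0.02613304741680622) [0.4239 0.1811] rim (array([0.4238, 0.1815]), np.float64(0.02315573575842006))
side cup_m (array([0.5918, 0.3143]), 0.03929365426301956) [0.5911 0.3148] rim (array([0.5911, 0.3216]), np.float64(0.02881331370491261))
side cup_l (array([ 0.573 , -0.3296]), 0.038569651544094086) [ 0.5729 -0.3287] rim (array([ 0.5727, -0.3282]), np.float64(0.03371181171071551))
side ratchet ((435.677490234375, -27.451583862304688), (24.545860290527344, 181.0145263671875), 2.777594566345215)
 grip ((434.2073059082031, -61.08394241333008), (17.721702575683594, 104.31493377685547), 3.3116321563720703)
side rest slope 24.71425423934842 yaw 2.5766219142865165 [ 0.4598  0.0207 -0.2548]
((649.4638671875, 43.98643493652344), (84.35453796386719, 236.54367065429688), 2.3277740478515625)
```

```bash
python3 - <<'E'
from h import *
o=get_obs(); print(np.round(R.from_quat(o['tool_rot']).as_matrix(),3),o['position'],o['time'])
c=camera('wrist'); print(np.round(c['mount'],3).tolist(),c['fov_y'])
E
```

```text
[[ 0.972  0.235  0.   ]
 [ 0.235 -0.972 -0.   ]
 [ 0.     0.    -1.   ]] [ 0.14666745 -0.60753646  0.4047726 ] 1.8
[[-0.001, 0.956, 0.295, 0.08], [1.0, 0.001, -0.0, 0.0], [-0.001, 0.295, -0.956, 0.021], [0.0, 0.0, 0.0, 1.0]] 63.83489742415811
```

Emit:
step_arm --pt "0.03 0.03 0 0 0 0" --pt "0.04 0.04 0 0 0 0" --pt "0.04 0.04 0 0 0 0" --pt "0.04 0.04 0 0 0 0" --pt "0.04 0.03 0 0 0 0" --pt "0.03 0.03 -0.02 0 0 0" --pt "0 0 0 0 0 0" --pt "0 0 0 0 0 0" --jaw 0.08 --squeeze 25

```text
time: 2.85
position: [0.3667, -0.3979, 0.385]
tool_rot: [0.993, 0.118, -0.0, 0.001]
ft_force: [-0.1, -1.0, 0.3]
grip_width: 0.0798
grip_force: 0.0
```

```bash
cat > w.py <<'E'
import sys
from h import *
np.set_printoptions(precision=4,suppress=True)
c,P=cam('wrist'); o=get_obs()
cv2.imwrite(f'pics/{sys.argv[1]}.png',c['pixels'])
print('t',o['time'],'tcp',np.array(o['position']),'grasp xy',np.array(o['position'])+.164*R.from_quat(o['tool_rot']).as_matrix()[:,2])
for l in sys.argv[2:]:
    for r in cut_out(l,'wrist'):
        p=P[r['region']];p=p[~np.isnan(p[:,0])]
        if len(p)<20: continue
        col=np.median(c['pixels'][r['region']],0)
        if 'socket' in l: t=p[p[:,2]>np.percentile(p[:,2],98)-.006]
        elif 'cup' in l: t=p[p[:,2]>.011]
        else: t=p
        if len(t)<5: continue
        print(l,round(r['confidence'],2),np.round(r['extent']),'c,r',*mer(t),'fit',*circ(t[:,:2]),'z',np.median(t[:,2]),col)
E
python3 w.py w1 socket_l
```

```text
t 2.9 tcp [ 0.3664 -0.3984  0.3852] grasp xy [ 0.3665 -0.3986  0.2212]
socket_l 0.68 [281. 112.  49.  49.] c,r [ 0.4243 -0.3509] 0.022396720945835114 fit [ 0.4247 -0.3509] 0.015629016667667903 z 0.06149412724527853 [228. 227. 217.]
socket_l 0.63 [122.  89.  64.  29.] c,r [ 0.4085 -0.1934] 0.013709310442209244 fit [ 0.4089 -0.1943] 0.009292474333772397 z 0.0612317020926596 [92. 96. 94.]
socket_l 0.58 [352. 182.  47.  55.] c,r [ 0.369  -0.4332] 0.02242005243897438 fit [ 0.3695 -0.433 ] 0.01575480431932257 z 0.061533721965102456 [ 57. 111. 210.]
```

View pics/w1.png

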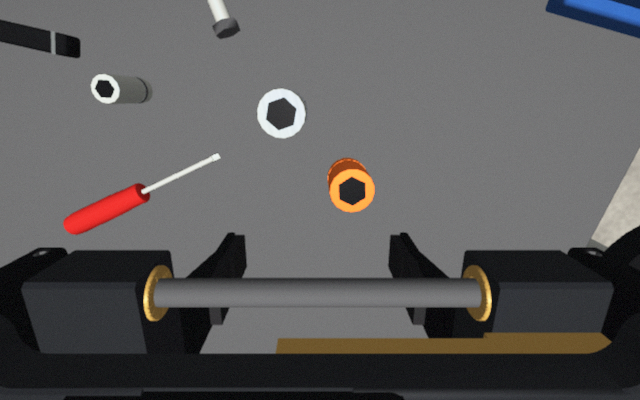

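The wrist view shows the steel large socket at (281,112), the orange look-alike at (352,182) and the small socket at (105,89). The target is confirmed at (0.4244, -0.351).

Emit:
step_arm --pt "0.029 0.024 0 0 0 0" --pt "0.029 0.023 -0.02 0 0 0" --pt "0 0 -0.04 0 0 0" --pt "0 0 -0.04 0 0 0" --pt "0 0 -0.04 0 0 0" --pt "0 0 -0.025 0 0 0" --pt "0 0 -0.014 0 0 0" --pt "0 0 0 0 0 0" --pt "0 0 0 0 0 0" --jaw 0.075

```text
time: 4.08
position: [0.4248, -0.3513, 0.2067]
tool_rot: [0.993, 0.118, 0.001, 0.001]
ft_force: [0.4, 0.3, -0.4]
grip_width: 0.075
grip_force: 0.0
```

Emit:
step_arm --pt "0 0 0 0 0 0" --pt "0 0 0 0 0 0" --pt "0 0 0 0 0 0" --pt "0 0 0 0 0 0" --pt "0 0 0 0 0 0" --pt "0 0 0 0 0 0" --jaw 0.03 --squeeze 25

```text
time: 4.82
position: [0.4247, -0.3504, 0.206]
tool_rot: [0.993, 0.118, 0.0, -0.0]
ft_force: [-0.8, 0.7, 3.6]
grip_width: 0.0443
grip_force: 25.0
```

Emit:
step_arm --pt "0 0 0.02 0 0 0" --pt "0 0 0.03 0 0 0" --pt "0 0 0.03 0 0 0" --pt "0.025 0 0.03 0 0 0" --pt "0.025 0 0 0 0 0" --pt "0 0 0 0 0 0" --pt "0 0 0 0 0 0"

```text
time: 5.7
position: [0.4738, -0.3499, 0.3145]
tool_rot: [0.993, 0.118, -0.001, -0.001]
ft_force: [0.1, -0.1, -3.3]
grip_width: 0.0441
grip_force: 25.0
```

```bash
python3 w.py w2 cup_l
```

```text
t 5.75 tcp [ 0.4737 -0.35    0.3145] grasp xy [ 0.4732 -0.3496  0.1505]
cup_l 0.91 [326.  72.  90.  88.] c,r [ 0.5725 -0.3324] 0.03574530780315399 fit [ 0.5725 -0.3324] 0.03340963841457747 z 0.01517016442702851 [253. 250. 246.]
```

View pics/w2.png

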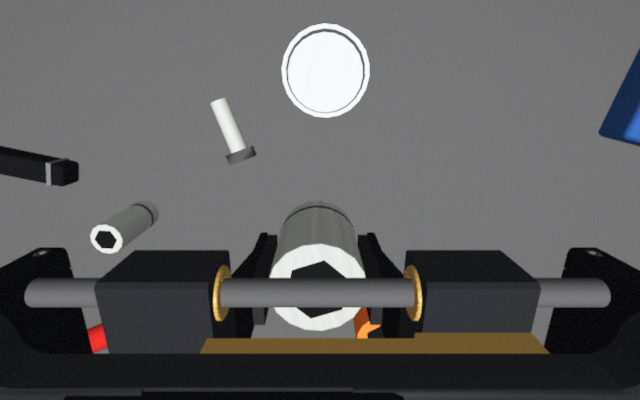

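The large cup is at (326,72), with an outer radius of 36 mm, and the socket is held upright.

Emit:
step_arm --pt "0.03 0.0065 0 0 0 0" --pt "0.04 0.007 0 0 0 0" --pt "0.0285 0.005 -0.01 0 0 0" --pt "0 0 -0.03 0 0 0" --pt "0 0 -0.03 0 0 0" --pt "0 0 -0.02 0 0 0" --pt "0 0 -0.01 0 0 0" --pt "0 0 -0.006 0 0 0" --pt "0 0 0 0 0 0" --pt "0 0 0 0 0 0"

```text
time: 7.05
position: [0.5734, -0.3323, 0.2106]
tool_rot: [0.993, 0.118, 0.001, 0.001]
ft_force: [-0.8, 0.2, -3.8]
grip_width: 0.0445
grip_force: 25.0
```

Emit:
step_arm --pt "0 0 0 0 0 0" --pt "0 0 0 0 0 0" --pt "0 0 0 0 0 0" --pt "0 0 0 0 0 0" --pt "0 0 0.02 0 0 0" --pt "0 0 0.04 0 0 0" --pt "0 0 0.05 0 0 0" --pt "0 0 0.03 0 0 0" --pt "0 0 0 0 0 0" --jaw 0.07

```text
time: 8.18
position: [0.5739, -0.3325, 0.3545]
tool_rot: [0.993, 0.118, 0.003, 0.003]
ft_force: [0.3, 0.9, 0.1]
grip_width: 0.0697
grip_force: 0.0
```

Emit:
step_arm --pt "-0.03 0.025 0 0 0 0" --pt "-0.045 0.038 0 0 0 0" --pt "-0.045 0.038 0 0 0 0" --pt "-0.044 0.038 -0.01 0 0 0" --pt "0 0 -0.03 0 0 0" --pt "0 0 -0.04 0 0 0" --pt "0 0 -0.035 0 0 0" --pt "0 0 -0.02 0 0 0" --pt "0 0 -0.009 0 0 0" --pt "0 0 0 0 0 0" --pt "0 0 0 0 0 0" --jaw 0.055

```text
time: 9.55
position: [0.4093, -0.1931, 0.2063]
tool_rot: [0.993, 0.118, 0.0, 0.0]
ft_force: [-0.3, -0.1, 0.1]
grip_width: 0.0549
grip_force: 0.0
```

Emit:
step_arm --pt "0 0 0 0 0 0" --pt "0 0 0 0 0 0" --pt "0 0 0 0 0 0" --pt "0 0 0 0 0 0" --pt "0 0 0 0 0 0" --pt "0 0 0.02 0 0 0" --pt "0 0 0.03 0 0 0" --pt "0 0 0.03 0 0 0" --pt "0 0 0.02 0 0 0" --pt "0 0 0 0 0 0" --jaw 0.015

```text
time: 10.8
position: [0.4094, -0.1931, 0.3067]
tool_rot: [0.993, 0.118, 0.001, 0.001]
ft_force: [-0.3, 0.1, -1.7]
grip_width: 0.025
grip_force: 25.0
```

Emit:
step_arm --pt "0 0.03 0 0 0 0" --pt "0 0.045 0 0 0 0" --pt "0 0.05 0 0 0 0" --pt "0 0.05 0 0 0 0" --pt "0 0.05 0 0 0 0" --pt "-0.015 0.05 0 0 0 0" --pt "-0.015 0.04 0.01 0 0 0" --pt "0 0.015 0 0 0 0" --pt "0 0 0 0 0 0" --pt "0 0 0 0 0 0"

```text
time: 12.05
position: [0.3792, 0.1365, 0.3151]
tool_rot: [0.993, 0.118, -0.001, 0.0]
ft_force: [-0.4, -0.5, -1.5]
grip_width: 0.0255
grip_force: 25.0
```

```bash
python3 w.py w3 cup_s socket_s
```

```text
t 12.1 tcp [0.3793 0.1363 0.3152] grasp xy [0.3791 0.1363 0.1512]
cup_s 0.57 [281. 128.  59.  59.] c,r [0.4243 0.1782] 0.025708841159939766 fit [0.4244 0.1783] 0.023492772247774258 z 0.015114859889314047 [254. 252. 249.]
socket_s 0.88 [318. 264.  58.  98.] c,r [0.3788 0.1358] 0.013231136836111546 fit [0.3789 0.1361] 0.011027784990078471 z 0.17031925210516108 [106. 111. 110.]
socket_s 0.63 [ 40. 103.  80.  50.] c,r [0.4005 0.3715] 0.016737081110477448 fit [0.4008 0.3691] 0.010299243059908371 z 0.060876016265385954 [94. 98. 97.]
```

View pics/w3.png

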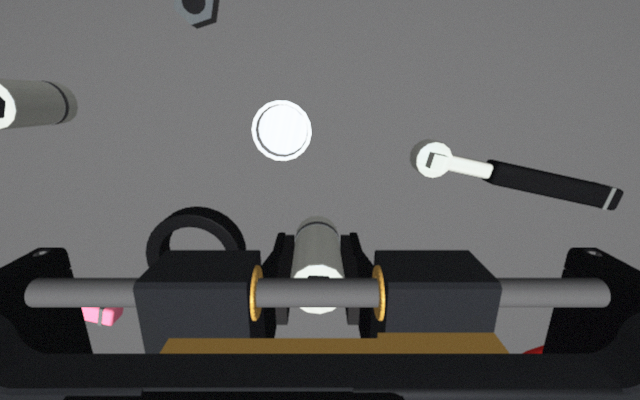

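The small cup is at (281,128). The socket is held upright at (318,264), the ratchet's drive faces up, and socket_m is at the left edge.

Emit:
step_arm --pt "0.02 0.02 0 0 0 0" --pt "0.0255 0.022 -0.01 0 0 0" --pt "0 0 -0.03 0 0 0" --pt "0 0 -0.03 0 0 0" --pt "0 0 -0.02 0 0 0" --pt "0 0 -0.01 0 0 0" --pt "0 0 -0.005 0 0 0" --pt "0 0 0 0 0 0" --pt "0 0 0 0 0 0"

```text
time: 13.32
position: [0.4249, 0.179, 0.2113]
tool_rot: [0.993, 0.118, 0.001, -0.0]
ft_force: [0.3, 0.4, -0.0]
grip_width: 0.0253
grip_force: 25.0
```

Emit:
step_arm --pt "0 0 0 0 0 0" --pt "0 0 0 0 0 0" --pt "0 0 0 0 0 0" --pt "0 0 0.02 0 0 0" --pt "0 0 0.04 0 0 0" --pt "0 0 0.05 0 0 0" --pt "0 0 0.03 0 0 0" --pt "-0.03 0.06 0 0 0 0" --pt "-0.03 0.06 0 0 0 0" --pt "0 0.03 0 0 0 0" --pt "0 0 0 0 0 0" --pt "0 0 0 0 0 0" --jaw 0.055

```text
time: 14.82
position: [0.3685, 0.3202, 0.3506]
tool_rot: [0.993, 0.118, -0.0, 0.0]
ft_force: [-0.6, -1.6, 0.0]
grip_width: 0.055
grip_force: 0.0
```

```bash
python3 w.py w4 socket_m cup_m
```

```text
t 14.875 tcp [0.3687 0.3199 0.3506] grasp xy [0.3685 0.3198 0.1866]
socket_m 0.92 [480. 167.  55.  37.] c,r [0.4251 0.1788] 0.01323024369776249 fit [0.4248 0.1795] 0.009248073171025646 z 0.06557814226170056 [100. 104. 102.]
socket_m 0.57 [263. 140.  47.  46.] c,r [0.4003 0.376 ] 0.017467984929680824 fit [0.4007 0.3756] 0.012126946981193938 z 0.061543208348070866 [149.5 153.5 146. ]
cup_m 0.56 [466. 158.  59.  52.] c,r [0.4239 0.1786] 0.026262398809194565 fit [0.4243 0.1794] 0.02354882576764248 z 0.015089200775419032 [248. 247. 244.]
```

Emit:
step_arm --pt "0.016 0.028 0 0 0 0" --pt "0.016 0.0275 -0.01 0 0 0" --pt "0 0 -0.03 0 0 0" --pt "0 0 -0.04 0 0 0" --pt "0 0 -0.035 0 0 0" --pt "0 0 -0.02 0 0 0" --pt "0 0 -0.01 0 0 0" --pt "0 0 0 0 0 0" --pt "0 0 0 0 0 0" --jaw 0.065

```text
time: 16.1
position: [0.4012, 0.3763, 0.2066]
tool_rot: [0.993, 0.118, 0.001, -0.0]
ft_force: [0.1, 0.2, 0.2]
grip_width: 0.065
grip_force: 0.0
```

Emit:
step_arm --pt "0 0 0 0 0 0" --pt "0 0 0 0 0 0" --pt "0 0 0 0 0 0" --pt "0 0 0 0 0 0" --pt "0 0 0 0 0 0" --pt "0 0 0.02 0 0 0" --pt "0 0 0.03 0 0 0" --pt "0.03 0 0.03 0 0 0" --pt "0.04 -0.03 0.03 0 0 0" --pt "0.03 -0.03 0 0 0 0" --pt "0 0 0 0 0 0" --pt "0 0 0 0 0 0" --jaw 0.02

```text
time: 17.6
position: [0.5, 0.316, 0.3149]
tool_rot: [0.993, 0.118, -0.001, 0.0]
ft_force: [-0.5, -0.5, -2.1]
grip_width: 0.0343
grip_force: 25.0
```

```bash
python3 w.py w5 cup_m socket_m
```

```text
t 17.65 tcp [0.4996 0.3164 0.3148] grasp xy [0.4992 0.3163 0.1508]
cup_m 0.95 [338.  84.  78.  74.] c,r [0.5917 0.3198] 0.03094376064836979 fit [0.5917 0.3199] 0.02849259081816301 z 0.015194034142701873 [253. 250. 246.]
socket_m 0.31 [580.  87. 116. 168.] c,r [0.6707 0.1449] 0.018279673531651497 fit [0.6705 0.1486] 0.009193668600691625 z 0.058961171015289415 [171. 172. 166.]
```

View pics/w5.png

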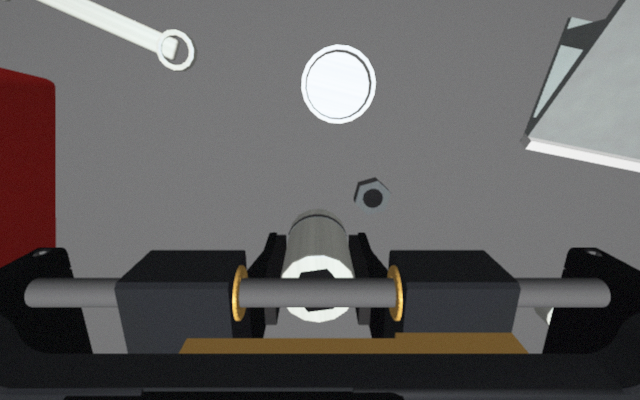

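The middle cup is at (338,84) and socket_m is held upright at (318,260).

Emit:
step_arm --pt "0.03 0.002 0 0 0 0" --pt "0.04 0.002 0 0 0 0" --pt "0.0215 0 -0.01 0 0 0" --pt "0 0 -0.03 0 0 0" --pt "0 0 -0.03 0 0 0" --pt "0 0 -0.02 0 0 0" --pt "0 0 -0.01 0 0 0" --pt "0 0 -0.005 0 0 0" --pt "0 0 0 0 0 0" --pt "0 0 0 0 0 0"

```text
time: 19.0
position: [0.5927, 0.3204, 0.2118]
tool_rot: [0.993, 0.118, 0.001, -0.0]
ft_force: [-0.3, 0.5, -3.0]
grip_width: 0.0346
grip_force: 25.0
```

Emit:
step_arm --pt "0 0 0 0 0 0" --pt "0 0 0 0 0 0" --pt "0 0 0 0 0 0" --pt "0 0 0.02 0 0 0" --pt "0 0 0.04 0 0 0" --pt "0 0 0.05 0 0 0" --pt "0 0 0.05 0 0 0" --pt "-0.04 -0.04 0.02 0 0 10" --pt "-0.04 -0.04 0 0 0 10" --pt "-0.04 -0.04 0 0 0 10" --pt "-0.04 -0.04 0 0 0 10" --jaw 0.06

```text
time: 20.38
position: [0.4308, 0.1592, 0.3923]
tool_rot: [0.891, 0.453, 0.001, 0.001]
ft_force: [0.6, -0.1, 0.3]
grip_width: 0.0601
grip_force: 0.0
```

Emit:
step_arm --pt "0 -0.055 0 0 0 9.7" --pt "0 -0.055 0 0 0 9.7" --pt "0 -0.055 0 0 0 9.7" --pt "0 -0.055 0 0 0 9.7" --pt "0 -0.04 0 0 0 0" --pt "0 0 0 0 0 0" --pt "0 0 0 0 0 0"

```text
time: 21.25
position: [0.4329, -0.0837, 0.3915]
tool_rot: [0.71, 0.704, 0.0, 0.0]
ft_force: [-0.7, -0.6, -0.2]
grip_width: 0.0597
grip_force: 0.0
```

```bash
cat > r.py <<'E'
import sys
from h import *
np.set_printoptions(precision=4,suppress=True)
c,P=cam('wrist'); o=get_obs(); cv2.imwrite(f'pics/{sys.argv[1]}.png',c['pixels'])
print(o['time'],np.array(o['position']),np.array(o['q']),'yaw',np.degrees(np.arctan2(*R.from_quat(o['tool_rot']).as_matrix()[[1,0],0])))
for r in cut_out('ratchet','wrist'):
    m=r['region'];z=P[...,2];g=c['pixels'].max(2)
    t=P[m&(z>.015)&(z<.026)]; print(round(r['confidence'],2),np.round(r['extent']),'all',cv2.minAreaRect((t[:,:2]*1000).astype(np.float32)))
    b=P[m&(z>.015)&(z<.026)&(g<70)]
    if len(b)>20: print('grip',cv2.minAreaRect((b[:,:2]*1000).astype(np.float32)),'mean',b.mean(0))
    d=P[m&(z>.029)]; print('drive',d.mean(0) if len(d) else 0)
for r in cut_out('rest','wrist'):
    p=P[r['region']]; p=p[~np.isnan(p[:,0])]; t=p[p[:,2]>.03]; 
    for _ in range(5):
        A=np.c_[t[:,:2],np.ones(len(t))]; s=np.linalg.lstsq(A,t[:,2],rcond=None)[0]; t=t[abs(A@s-t[:,2])<.003]
    print('rest',round(r['confidence'],2),np.round(r['extent']),'slope',np.degrees(np.arctan(np.hypot(*s[:2]))),'yaw',np.degrees(np.arctan2(s[1],s[0])),s,'face',cv2.minAreaRect((t[:,:2]*1000).astype(np.float32)),'full',cv2.minAreaRect((p[:,:2]*1000).astype(np.float32)),'ledge x at y=.043',(.022-s[2]-s[1]*.043)/s[0])
E
python3 r.py w6
```

```text
21.3 [ 0.4328 -0.0832  0.3913] [-0.4446  0.3019  1.8914  0.0004  0.9481 -0.4381] yaw 89.61242991387884
0.81 [315. 123.  31. 183.] all ((430.5576171875, -33.900123596191406), (188.43788146972656, 30.144102096557617), 89.40925598144531)
grip ((433.7131652832031, -68.94497680664062), (19.26820945739746, 118.50220489501953), 1.2249553203582764) mean [ 0.4336 -0.0636  0.0212]
drive [0.4314 0.0457 0.0334]
rest 0.56 [541.  86. 164. 165.] slope 24.90739483150639 yaw 2.3921938445099515 [ 0.4639  0.0194 -0.255 ] face ((652.0179443359375, 6.507804870605469), (83.74238586425781, 156.4786834716797), 2.4898433685302734) full ((668.0245361328125, 3.1432037353515625), (167.88079833984375, 178.404052734375), 87.48185729980469) ledge x at y=.043 0.5953444174287585
```

View pics/w6.png

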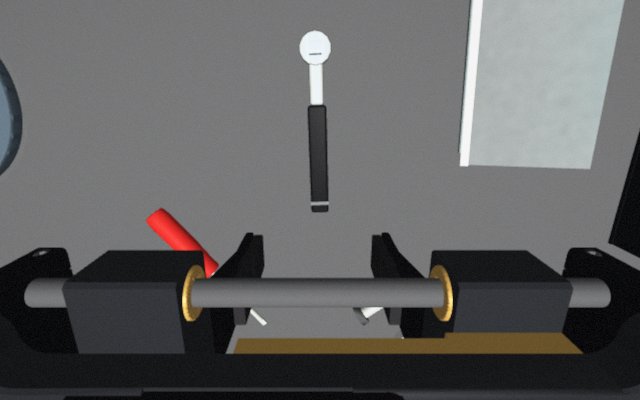

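Ratchet in line at (315,123) with its drive up; the rest is at right (541,86).

Emit:
step_arm --pt "0 0.025 0 0 0 1.5" --pt "0 0.03 -0.03 0 0 0" --pt "0 0 -0.05 0 0 0" --pt "0 0 -0.05 0 0 0" --pt "0 0 -0.04 0 0 0" --pt "0 0 -0.02 0 0 0" --pt "0 0 -0.01 0 0 0" --pt "0 0 0 0 0 0" --pt "0 0 0 0 0 0" --jaw 0.05

```text
time: 22.52
position: [0.4335, -0.0289, 0.1915]
tool_rot: [0.7, 0.714, 0.0, 0.001]
ft_force: [-0.2, 0.5, 0.3]
grip_width: 0.0498
grip_force: 0.0
```

Emit:
step_arm --pt "0 0 0 0 0 0" --pt "0 0 0 0 0 0" --pt "0 0 0 0 0 0" --pt "0 0 0 0 0 0" --pt "0 0 0 0 0 0" --pt "0 0 0.01 0 0 0" --pt "0 0 0.03 0 0 0" --pt "0 0 0.05 0 0 0" --pt "0 0 0.05 0 0 0" --pt "0 0 0 0 0 0" --pt "0 0 0 0 0 0" --jaw 0.01 --squeeze 50

```text
time: 23.9
position: [0.4323, -0.0288, 0.3302]
tool_rot: [0.7, 0.714, -0.0, -0.001]
ft_force: [0.0, 0.4, -4.8]
grip_width: 0.0195
grip_force: 50.0
```

```bash
python3 r.py w7; python3 - <<'E'
from h import *
c,P=cam('side'); cv2.imwrite('pics/s7.png',cv2.resize(c['pixels'][80:320,160:480],None,fx=2.4,fy=2.4))
E
```

```text
23.95 [ 0.4322 -0.0288  0.3296] [-0.3256  0.4039  1.9752 -0.0001  0.7663 -0.3444] yaw 91.07903514690283
0.81 [318. 207.  69. 267.] all ((0.0, 0.0), (0.0, 0.0), 0.0)
drive [0.4305 0.0098 0.1609]
rest 0.55 [557. 130. 162. 254.] slope 24.843191061228033 yaw 2.344575263005288 [ 0.4626  0.0189 -0.2541] face ((650.738525390625, 28.43950653076172), (84.87976837158203, 200.86834716796875), 2.3411312103271484) full ((621.9735107421875, -2.87255859375), (183.08651733398438, 273.7944030761719), 29.25898551940918) ledge x at y=.043 0.5950287825650526
```

View pics/s7.png

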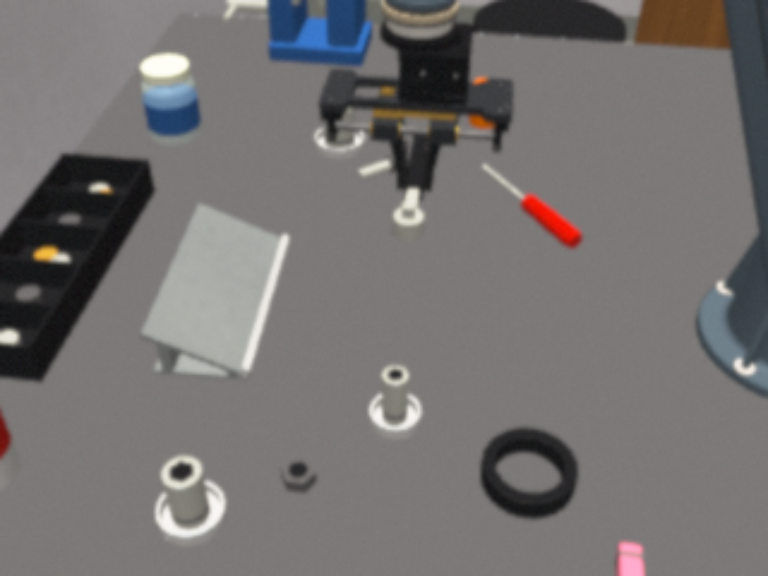

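Emit:
step_arm --pt "0.01 0.02 0 0 0 1.2" --pt "0.02 0.025 0 0.3 -8.3 0" --pt "0.02 0.022 0 0.3 -8.3 0" --pt "0.018 0 0 0.4 -8.4 0" --pt "0 0 -0.025 0 0 0" --pt "0 0 0 0 0 0" --pt "0 0 0 0 0 0" --pt "0 0 0 0 0 0"

```text
time: 25.1
position: [0.5013, 0.0378, 0.3062]
tool_rot: [0.677, 0.704, 0.156, 0.15]
ft_force: [-1.4, 0.3, -4.1]
grip_width: 0.0193
grip_force: 50.0
```

```bash
cat > g.py <<'E'
import sys
from h import *
np.set_printoptions(precision=4,suppress=True)
c,P=cam('wrist'); o=get_obs(); cv2.imwrite(f'pics/{sys.argv[1]}.png',c['pixels'])
M=R.from_quat(o['tool_rot']).as_matrix(); print(o['time'],np.array(o['position']),M,np.array(o['q']))
Q=(P-np.array(o['position']))@M  # tool frame
m=(Q[...,2]>.15)&(Q[...,2]<.185)&(abs(Q[...,1])<.02)&(Q[...,0]>-.1)&(Q[...,0]<.1)
g=Q[m]; h=(g[:,0]>.022)&(g[:,2]>.163)
for a in np.arange(.0,.1,.01):
    k=g[(g[:,0]>a)&(g[:,0]<a+.01)]
    if len(k)>10: print(round(a,2),len(k),'z pct',np.percentile(k[:,2],[5,50,90]),'ymean',k[:,1].mean())
E
python3 g.py w8
```

```text
25.15 [0.5014 0.0378 0.3063] [[-0.0395  0.905   0.4235]
 [ 0.9992  0.0358  0.0166]
 [-0.0001  0.4238 -0.9057]] [-0.1694  0.4895  1.9651  0.3329  0.272  -0.5113]
0.0 1316 z pct [0.1532 0.1689 0.1724] ymean -0.0007873197613370994
0.01 1442 z pct [0.1532 0.1696 0.1761] ymean -0.0007275438234315106
0.02 461 z pct [0.1714 0.1725 0.1737] ymean -0.0010349371101084864
0.03 532 z pct [0.1714 0.1725 0.1736] ymean -0.0009321255933720566
0.04 573 z pct [0.1715 0.1725 0.1739] ymean -0.001011748441672549
0.05 581 z pct [0.1712 0.1725 0.1739] ymean -0.0010235614299032032
0.06 999 z pct [0.1572 0.1693 0.1702] ymean -0.0011127016852964706
0.07 1621 z pct [0.1566 0.1682 0.1701] ymean -0.0010740998885517827
0.08 1202 z pct [0.1576 0.1695 0.1704] ymean -0.0010785919489561804
0.09 14 z pct [0.1689 0.1706 0.1713] ymean -0.001031115936448608
```

View pics/w8.png

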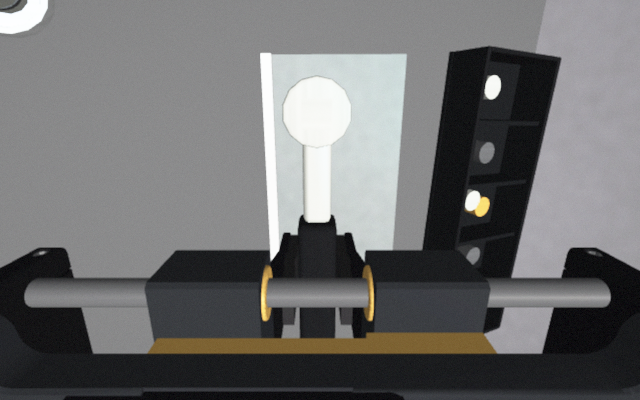

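The ratchet is level in the grasp, with the head at (316,112) over the face and the ledge edge at column 266. Next I measure the face and ledge from here.

```bash
python3 - <<'E'
from h import *
np.set_printoptions(precision=4,suppress=True)
c,P=cam('wrist'); o=get_obs()
M=R.from_quat(o['tool_rot']).as_matrix(); Q=(P-np.array(o['position']))@M
v,u=np.mgrid[:400,:640]
f=(u>340)&(u<395)&(v>60)&(v<230); t=Q[f]; t=t[~np.isnan(t[:,0])]
A=np.c_[t[:,:2],np.ones(len(t))]; s=np.linalg.lstsq(A,t[:,2],rcond=None)[0]; print('face z=',s,'deg',np.degrees(s[:2]),'res',(A@s-t[:,2]).std())
# ledge: bright pixels higher than face by ~7mm
l=(u>255)&(u<282)&(v>60)&(v<230)&(np.nanmin(c['pixels'],2)>225)
k=Q[l];k=k[~np.isnan(k[:,0])]; hgt=s[0]*k[:,0]+s[1]*k[:,1]+s[2]-k[:,2]; print('ledge h',np.percentile(hgt,[5,50,95]))
k=k[abs(hgt-.007)<.003]
for a in np.arange(k[:,0].min(),k[:,0].max(),.02):
    y=k[(k[:,0]>=a)&(k[:,0]<a+.02),1]; print(round(a,3),np.percentile(y,[2,50,98]))
a=Q[(u>255)&(u<410)&(v>40)&(v<100)]; a=a[(a[:,2]>s[2]-.01)&(a[:,2]<s[2]+.006)&(a[:,1]>-.03)&(a[:,1]<.1)]; print('far end x',np.percentile(a[:,0],[90,99,100]),'y range',np.percentile(a[:,1],[0,1,99,100]))
E
```

```text
face z= [-0.066   0.7844  0.2615] deg [-3.7823 44.943 ] res 0.023081803153431932
ledge h [-0.0923 -0.0638 -0.0578]Traceback (most recent call last):
  File "<stdin>", line 12, in <module>
    return umr_minimum(a, axis, None, out, keepdims, initial, where)
ValueError: zero-size array to reduction operation minimum which has no identity
```

```bash
python3 - <<'E'
from h import *
np.set_printoptions(precision=4,suppress=True)
c,P=cam('wrist'); o=get_obs()
M=R.from_quat(o['tool_rot']).as_matrix(); Q=(P-np.array(o['position']))@M
v,u=np.mgrid[:400,:640]
t=Q[(u>355)&(u<385)&(v>65)&(v<220)]; t=t[~np.isnan(t[:,0])]
t=t[abs(t[:,2]-np.median(t[:,2]))<.02]
for _ in range(5):
    A=np.c_[t[:,:2],np.ones(len(t))]; s=np.linalg.lstsq(A,t[:,2],rcond=None)[0]; t=t[abs(A@s-t[:,2])<.003]
print('face z=',s,'deg',np.degrees(s[:2]),'n',len(t),'res',(A@s-t[:,2]).std())
hg=s[0]*Q[...,0]+s[1]*Q[...,1]+s[2]-Q[...,2]
k=Q[(u>255)&(u<283)&(v>60)&(v<230)&(abs(hg-.007)<.0025)]
for a in np.arange(0,.24,.03):
    y=k[(k[:,0]>=a)&(k[:,0]<a+.03),1]
    if len(y)>5: print(round(a,3),len(y),np.percentile(y,[2,50,98]))
p=Q[(u>260)&(u<410)&(v>45)&(v<80)&(abs(hg)<.004)]; print('far x',np.percentile(p[:,0],[50,95,100]),'y',np.percentile(p[:,1],[0,100]))
E
```

```text
face z= [-0.0002  0.0042  0.2972] deg [-0.0138  0.2379] n 4448 res 0.0006982526907529098
0.0 323 [-0.0443 -0.0403 -0.0365]
0.03 357 [-0.0444 -0.0404 -0.0365]
0.06 395 [-0.0444 -0.0406 -0.0367]
0.09 263 [-0.0446 -0.0406 -0.0367]
far x [0.1053 0.1135 0.1144] y [-0.037   0.0704]
```

Emit:
step_arm --pt "-0.0208 -0.0008 -0.0097 0 0 0" --pt "0.0127 0.0005 -0.0272 0 0 0" --pt "0.0127 0.0005 -0.0272 0 0 0" --pt "0.0085 0.0003 -0.0181 0 0 0" --pt "0.0064 0.0002 -0.0136 0 0 0" --pt "0.0017 0.0001 -0.0036 0 0 0" --pt "0.0017 0.0001 -0.0036 0 0 0" --pt "0 0 0 0 0 0" --pt "0 0 0 0 0 0"

```text
time: 26.38
position: [0.524, 0.0382, 0.2039]
tool_rot: [0.677, 0.703, 0.156, 0.152]
ft_force: [-3.6, -2.9, 3.0]
grip_width: 0.0195
grip_force: 50.0
```

Emit:
step_arm --pt "0.0005 0 -0.001 0 0 0" --pt "0.0005 0 -0.001 0 0 0" --pt "0 0 0 0 0 0" --pt "0 0 0 0 0 0"

```text
time: 26.88
position: [0.524, 0.0383, 0.2036]
tool_rot: [0.676, 0.703, 0.156, 0.152]
ft_force: [-13.1, -3.9, 20.5]
grip_width: 0.0198
grip_force: 50.1
```

Emit:
step_arm --pt "-0.0003 0 0.0007 0 0 0" --pt "0 0 0 0 0 0" --pt "0 0 0 0 0 0" --pt "0 0 0 0 0 0" --pt "0 0 0 0 0 0" --pt "0 0 0 0 0 0" --pt "-0.0042 -0.0002 0.0091 0 0 0" --pt "-0.0085 -0.0003 0.0181 0 0 0" --pt "-0.0127 -0.0005 0.0272 0 0 0" --pt "-0.0212 -0.0008 0.0453 0 0 0" --pt "0 0 0 0 0 0" --pt "0 0 0 0 0 0" --jaw 0.045

```text
time: 28.38
position: [0.4784, 0.037, 0.3011]
tool_rot: [0.677, 0.704, 0.156, 0.15]
ft_force: [-0.5, 0.5, 0.5]
grip_width: 0.0452
grip_force: 0.0
```

```bash
python3 - <<'E'
from h import *
np.set_printoptions(precision=4,suppress=True)
c,P=cam('wrist'); o=get_obs(); cv2.imwrite('pics/w9.png',c['pixels'])
cs,Ps=cam('side'); cv2.imwrite('pics/s9.png',cv2.resize(cs['pixels'][100:360,160:460],None,fx=2.3,fy=2.3))
M=R.from_quat(o['tool_rot']).as_matrix(); Q=(P-np.array(o['position']))@M
m=reg('ratchet','wrist'); t=Q[m]; t=t[~np.isnan(t[:,0])]; zt=np.median(t[:,2]); print(o['position'],'zmed',zt)
for a in np.arange(-.04,.12,.02):
    k=t[(t[:,0]>a)&(t[:,0]<a+.02)]
    if len(k)>10: print(round(a,2),len(k),np.percentile(k[:,2],[5,50,90]),'y',np.percentile(k[:,1],[2,50,98]))
v,u=np.mgrid[:400,:640]
for z in (0.25,): pass
for n,PP in(('side',Ps),):
    for l in ('socket_s','cup_l'):
        for r in cut_out(l,n):
            p=PP[r['region']];p=p[~np.isnan(p[:,0])]; q=p[p[:,2]>np.percentile(p[:,2],98)-.006]; print(l,np.round(r['extent']),mer(q),q[:,2].max())
E
```

```text
[0.4784 0.037  0.3006] zmed 0.2780257291389192
-0.04 548 [0.2757 0.2779 0.2824] y [-0.0087  0.0021  0.0135]
-0.02 589 [0.2754 0.2777 0.284 ] y [-0.0094  0.0021  0.0133]
0.0 643 [0.2754 0.2779 0.2842] y [-0.0085  0.002   0.0129]
0.02 430 [0.2786 0.2802 0.2844] y [-0.0056  0.002   0.0088]
0.04 482 [0.2778 0.2801 0.2845] y [-0.0065  0.0019  0.0093]
0.06 993 [0.2639 0.2745 0.28  ] y [-0.014   0.0024  0.0177]
0.08 425 [0.2729 0.2767 0.2808] y [-0.012   0.0026  0.0158]
socket_s [240. 286.  18.  28.] (array([0.5922, 0.3215]), 0.017681846395134926) 0.06646598048177588
socket_s [326. 243.   9.  25.] (array([0.4243, 0.1819]), 0.012571550905704498) 0.06607930243937155
socket_s [362. 122.  14.  20.] (array([ 0.3704, -0.4304]), 0.023885607719421387) 0.06171550679906446
cup_l [239. 293.  28.  28.] (array([0.5908, 0.3232]), 0.030608784407377243) 0.01593453400408662
cup_l [323. 254.  21.  20.] (array([0.4239, 0.1829]), 0.024991990998387337) 0.015403855818565848
```

View pics/w9.png

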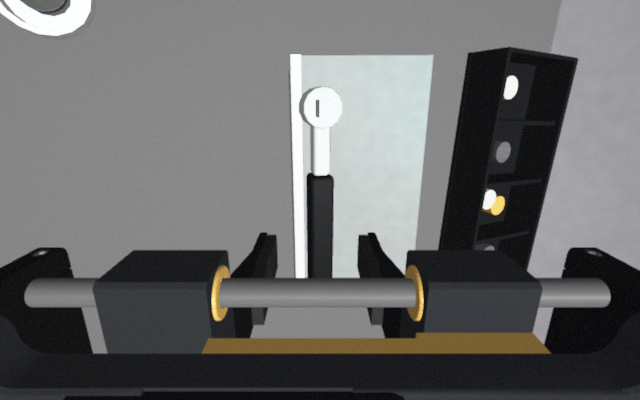

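View pics/s9.png

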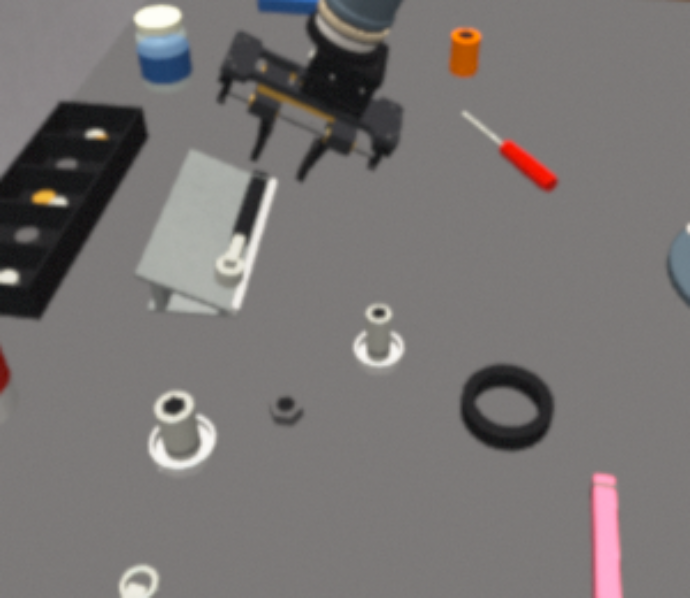

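The ratchet lies along the ledge with the head edge at about (302,107). The head (radius 16) is wider than the bar, so I check that it isn't riding on the ledge, and check the large socket with the top camera.

```bash
python3 - <<'E'
from h import *
np.set_printoptions(precision=4,suppress=True)
c,P=cam('wrist'); o=get_obs()
M=R.from_quat(o['tool_rot']).as_matrix(); Q=(P-np.array(o['position']))@M
v,u=np.mgrid[:400,:640]
def plane(t,w):
    t=t[~np.isnan(t[:,0])]; t=t[abs(t[:,2]-np.median(t[:,2]))<.01]
    for _ in range(6):
        A=np.c_[t[:,:2],np.ones(len(t))]; s=np.linalg.lstsq(A,t[:,2],rcond=None)[0]; t=t[abs(A@s-t[:,2])<w]
    return s,len(t)
s,n=plane(Q[(u>355)&(u<410)&(v>65)&(v<220)],.003); print('face',s,n)
hg=s[0]*Q[...,0]+s[1]*Q[...,1]+s[2]-Q[...,2]
m=reg('ratchet','wrist')
for nm,a,b in(('grip',-.04,.018),('head',.062,.09)):
    k=m&(Q[...,0]>a)&(Q[...,0]<b)&(hg>.015)&(hg<.028)
    print(nm,'h',np.percentile(hg[k],[5,50,95]),'y',np.percentile(Q[k][:,1],[2,50,98]),plane(Q[k],.002))
k=m&(hg>.029); print('drive',Q[k].mean(0),hg[k].max())
k=Q[(u>280)&(u<312)&(v>60)&(v<260)&(abs(hg-.007)<.0025)&~m]
for a in np.arange(-.03,.12,.03):
    y=k[(k[:,0]>=a)&(k[:,0]<a+.03),1]
    if len(y)>5: print('ledge',round(a,3),len(y),np.percentile(y,[2,50,98]))
ct,Pt=cam('top')
for l in('socket_l','cup_l'):
    for r in cut_out(l,'top'):
        p=Pt[r['region']];p=p[~np.isnan(p[:,0])]; q=p[p[:,2]>np.percentile(p[:,2],98)-.006]; print(l,np.round(r['extent']),mer(q),np.median(q[:,2]))
E
```

```text
face [-0.0002 -0.0008  0.3014] 8277
grip h [0.0196 0.0242 0.0263] y [-0.007   0.0032  0.0132] (array([-0.007 ,  0.1682,  0.2764]), 1173)
head h [0.0196 0.025  0.0276] y [-0.012   0.0013  0.0184] (array([-0.0019,  0.1937,  0.2758]), 594)
drive [0.0741 0.0063 0.2654] 0.03964108750301315
ledge -0.03 271 [-0.02   -0.0163 -0.0127]
ledge 0.0 321 [-0.0201 -0.016  -0.0123]
ledge 0.03 327 [-0.0202 -0.0164 -0.0127]
ledge 0.06 326 [-0.0203 -0.0168 -0.0127]
ledge 0.09 259 [-0.0203 -0.0168 -0.0129]
socket_l [466. 222.  16.  15.] (array([ 0.3696, -0.4322]), 0.021752316504716873) 0.06329399842515793
socket_l [431. 155.  15.  17.] (array([ 0.5734, -0.3311]), 0.02059810608625412) 0.06684976316210067
cup_l [428. 157.  26.  25.] (array([ 0.5727, -0.3297]), 0.036208536475896835) 0.017364479167015334
```

The bar is rolled about 0.18 rad, so the head does ride on the ledge. I re-grip it centred about 18.5 mm up the slope, so that the head clears the ledge (origin window 4–27 mm).

Emit:
step_arm --pt "0.0059 0.0002 0.0028 0 0 0" --pt "0.0127 0.0005 -0.0272 0 0 0" --pt "0.0127 0.0005 -0.0272 0 0 0" --pt "0.0106 0.0004 -0.0226 0 0 0" --pt "0.0064 0.0003 -0.0136 0 0 0" --pt "0.0034 0.0001 -0.0072 0 0 0" --pt "0 0 0 0 0 0" --pt "0 0 0 0 0 0"

```text
time: 29.88
position: [0.5301, 0.0391, 0.2065]
tool_rot: [0.676, 0.704, 0.156, 0.15]
ft_force: [-0.1, -0.7, -0.5]
grip_width: 0.045
grip_force: 0.0
```

Emit:
step_arm --pt "0 0 0 0 0 0" --pt "0 0 0 0 0 0" --pt "0 0 0 0 0 0" --pt "0 0 0 0 0 0" --pt "0 0 0 0 0 0" --pt "0 0 0 0 0 0" --jaw 0.01 --squeeze 40

```text
time: 30.62
position: [0.529, 0.0393, 0.2058]
tool_rot: [0.677, 0.704, 0.156, 0.149]
ft_force: [-3.8, -0.3, -0.2]
grip_width: 0.021
grip_force: 38.2
```

Emit:
step_arm --pt "0.0005 0 -0.0009 0 0 0" --pt "0.0004 0 -0.0009 0 0 0" --pt "0.0004 0 -0.0009 0 0 0" --pt "0 0 0 0 0 0" --pt "0 0 0 0 0 0"

```text
time: 31.25
position: [0.5289, 0.0394, 0.2052]
tool_rot: [0.676, 0.704, 0.156, 0.15]
ft_force: [-14.6, -1.0, 18.2]
grip_width: 0.0206
grip_force: 39.2
```

Emit:
step_arm --pt "-0.0004 0 0.0009 0 0 0" --pt "0 0 0 0 0 0" --pt "0 0 0 0 0 0" --pt "0 0 0 0 0 0" --pt "0 0 0 0 0 0" --pt "0 0 0 0 0 0" --pt "-0.0042 -0.0002 0.0091 0 0 0" --pt "-0.0085 -0.0003 0.0181 0 0 0" --pt "-0.0127 -0.0005 0.0272 0 0 0" --pt "-0.0212 -0.0008 0.0453 0 0 0" --pt "0 0 0 0 0 0" --pt "0 0 0 0 0 0" --jaw 0.045

```text
time: 32.75
position: [0.4844, 0.0372, 0.304]
tool_rot: [0.677, 0.704, 0.156, 0.15]
ft_force: [-0.5, -0.5, 0.5]
grip_width: 0.045
grip_force: 0.0
```

```bash
cat > f.py <<'E'
from h import *
np.set_printoptions(precision=4,suppress=True)
c,P=cam('wrist'); o=get_obs(); cv2.imwrite('pics/w%d.png'%int(o['time']),c['pixels'])
M=R.from_quat(o['tool_rot']).as_matrix(); Q=(P-np.array(o['position']))@M
v,u=np.mgrid[:400,:640]
def plane(t,w):
    t=t[~np.isnan(t[:,0])]; t=t[abs(t[:,2]-np.median(t[:,2]))<.01]
    for _ in range(6):
        A=np.c_[t[:,:2],np.ones(len(t))]; s=np.linalg.lstsq(A,t[:,2],rcond=None)[0]; t=t[abs(A@s-t[:,2])<w]
    return s,len(t)
s,n=plane(Q[(u>355)&(u<400)&(v>65)&(v<220)],.003); print(o['position'],'face',s,n)
hg=s[0]*Q[...,0]+s[1]*Q[...,1]+s[2]-Q[...,2]
m=reg('ratchet','wrist')
for nm,a,b in(('grip',-.04,.018),('head',.062,.09)):
    k=m&(Q[...,0]>a)&(Q[...,0]<b)&(hg>.015)&(hg<.028)
    print(nm,'h',np.percentile(hg[k],[5,50,95]),'y',np.percentile(Q[k][:,1],[2,50,98]),plane(Q[k],.002))
k=m&(hg>.029); print('drive',Q[k].mean(0),hg[k].max())
k=Q[(v>60)&(v<260)&(abs(hg-.007)<.0025)&~m&(Q[...,1]<-.005)&(Q[...,1]>-.04)]; k=k[k[:,0]<.12]
for a in np.arange(-.03,.12,.03):
    y=k[(k[:,0]>=a)&(k[:,0]<a+.03),1]
    if len(y)>5: print('ledge',round(a,3),len(y),np.percentile(y,[2,50,98]))
E
python3 f.py
```

```text
[0.4844 0.0372 0.3035] face [-0.0006 -0.      0.3019] 6754
grip h [0.0202 0.0242 0.0261] y [-0.0118 -0.0021  0.0083] (array([-0.005 ,  0.1726,  0.2779]), 1279)
head h [0.0207 0.025  0.0276] y [-0.0168 -0.0043  0.0129] (array([0.0004, 0.1939, 0.2772]), 745)
drive [0.0746 0.0014 0.266 ] 0.03939761634647848
ledge -0.03 283 [-0.0273 -0.0233 -0.0194]
ledge 0.0 311 [-0.0273 -0.0234 -0.0196]
ledge 0.03 342 [-0.0274 -0.0235 -0.0197]
ledge 0.06 370 [-0.0275 -0.0236 -0.0196]
ledge 0.09 265 [-0.0277 -0.0237 -0.0198]
```

Still rolled: the head's lower edge is just on the ledge (underside about 14 mm up). I'll lift it, shift it 6 mm up the slope and set it down again.

Emit:
step_arm --pt "-0.0027 -0.0001 -0.0013 0 0 0" --pt "0.0127 0.0005 -0.0272 0 0 0" --pt "0.0127 0.0005 -0.0272 0 0 0" --pt "0.0106 0.0004 -0.0226 0 0 0" --pt "0.0064 0.0003 -0.0136 0 0 0" --pt "0.0034 0.0001 -0.0072 0 0 0" --pt "0 0 0 0 0 0"

```text
time: 33.72
position: [0.5272, 0.0389, 0.2034]
tool_rot: [0.677, 0.704, 0.155, 0.149]
ft_force: [-0.1, -0.5, 0.2]
grip_width: 0.0454
grip_force: 0.0
```

Emit:
step_arm --pt "0 0 0 0 0 0" --pt "0 0 0 0 0 0" --pt "0 0 0 0 0 0" --pt "0 0 0 0 0 0" --pt "0 0 0 0 0 0" --pt "-0.0017 0 0.0036 0 0 0" --pt "-0.0017 0 0.0036 0 0 0" --pt "0.0027 0.0001 0.0013 0 0 0" --pt "0.0027 0.0001 0.0013 0 0 0" --pt "0 0 0 0 0 0" --pt "0 0 0 0 0 0" --jaw 0.01 --squeeze 50

```text
time: 35.1
position: [0.5288, 0.0393, 0.2142]
tool_rot: [0.677, 0.704, 0.156, 0.149]
ft_force: [-0.7, -0.1, -4.6]
grip_width: 0.0207
grip_force: 47.5
```

Emit:
step_arm --pt "0.0017 0 -0.0036 0 0 0" --pt "0.0017 0 -0.0036 0 0 0" --pt "0 0 0 0 0 0" --pt "0.0005 0 -0.0009 0 0 0" --pt "0.0005 0 -0.0009 0 0 0" --pt "0 0 0 0 0 0" --pt "0 0 0 0 0 0"

```text
time: 35.98
position: [0.5325, 0.0392, 0.207]
tool_rot: [0.677, 0.704, 0.156, 0.15]
ft_force: [-8.9, -1.3, 11.3]
grip_width: 0.0202
grip_force: 47.8
```

Emit:
step_arm --pt "0.0005 0 -0.0009 0 0 0" --pt "0.0005 0 -0.0009 0 0 0" --pt "0 0 0 0 0 0" --pt "0 0 0 0 0 0"

```text
time: 36.48
position: [0.5323, 0.0393, 0.2052]
tool_rot: [0.677, 0.704, 0.156, 0.15]
ft_force: [-13.2, -3.6, 14.2]
grip_width: 0.0196
grip_force: 48.7
```

Emit:
step_arm --pt "-0.0008 0 0.0018 0 0 0" --pt "0 0 0 0 0 0" --pt "0 0 0 0 0 0" --pt "0 0 0 0 0 0" --pt "0 0 0 0 0 0" --pt "0 0 0 0 0 0" --pt "-0.0042 -0.0002 0.0091 0 0 0" --pt "-0.0085 -0.0003 0.0181 0 0 0" --pt "-0.0127 -0.0005 0.0272 0 0 0" --pt "-0.0212 -0.0008 0.0453 0 0 0" --pt "0 0 0 0 0 0" --pt "0 0 0 0 0 0" --jaw 0.045

```text
time: 37.98
position: [0.4875, 0.0373, 0.3054]
tool_rot: [0.677, 0.704, 0.156, 0.15]
ft_force: [-0.3, -0.2, -1.6]
grip_width: 0.0452
grip_force: 0.0
```

```bash
python3 f.py; ls pics
```

```text
[0.4875 0.0373 0.3048] face [-0.0003  0.0006  0.3018] 6757
grip h [0.0198 0.0218 0.023 ] y [-0.0129 -0.003   0.0064] (array([-0.0004,  0.0017,  0.28  ]), 1391)
head h [0.0206 0.0219 0.023 ] y [-0.0176 -0.0027  0.0113] (array([0.0017, 0.0016, 0.2797]), 909)
drive [ 0.0748 -0.0034  0.2677] 0.0361713801400545
ledge -0.03 280 [-0.0305 -0.0267 -0.0228]
ledge 0.0 302 [-0.0307 -0.0268 -0.0229]
ledge 0.03 344 [-0.0307 -0.0269 -0.023 ]
ledge 0.06 370 [-0.0309 -0.0269 -0.0231]
ledge 0.09 263 [-0.031  -0.0271 -0.0232]
s7.png
s9.png
side0.png
top0.png
w1.png
w2.png
w3.png
w32.png
w38.png
w4.png
w5.png
w6.png
w7.png
w8.png
w9.png
```

```bash
python3 -c "
from rig import hand_in; print(hand_in())"
```

```text
the job is handed in; nothing more can be done
None
```

The job is handed in at about 38 s; the last camera checks showed each socket within about 2 mm of its own cup's centre, and the ratchet flat on the slope, drive up, parallel to the ledge and about 20 mm up from it, inside the 4–27 mm window (its head leaves it a few mm short of touching the ledge); `hand_in()` returned no verdict.

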